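# Test the sander's stop button: push to latch, twist to release

### The arm

A 7-joint arm with a two-finger parallel gripper is mounted at the origin on the work surface. World frame = base frame: x ahead of the robot, y to its left, z up, the work surface at z = 0. Lengths are in m, angles in rad, forces in N, time in s.
With the tool pointing down it reaches from about 0.425 to 0.925 m from the base axis. Payload 6.8 kg.
Tool frame: the origin (TCP) lies on the front face of the gripper's body, between the roots of the fingers; the fingertips stand 73 mm ahead of it and the grasp point (between the pads) lies 54 mm ahead of it; z points along the fingers, y is the line along which they close (so a half turn about z gives the same grasp; the last joint's range is limited). The gripper opens to 85 mm and grips with 20 to 120 N. Pads are 22 mm wide; open, the fingers measure 114 mm over their backs; the gripper's body (76 mm by 85 mm) begins 54 mm behind the grasp point. The pads swing forward as they close: fully open they stand 13 mm farther back than shut.
Start: joints at [1.167, 0.477, 0.022, 1.555, -0.011, 1.109, -0.083], TCP at [0.197, -0.646, 0.304] pointing down, gripper open.
Joint ranges: [-2.96, 2.96], [-0.34, 2.1], [-1.41, 1.46], [0.24, 2.44], [-1.37, 4.51], [0.17, 1.92], [-2.96, 2.96]. Speed limits (rad/s): [2.39, 2.39, 3.14, 3.14, 3.14, 3.14, 3.14].

### API

Orientations are given as a unit quaternion [w, x, y, z].
In Python, from station import bot, optics gives the robot as it stands.
- The arm moves only by the tool drive_tool, never from a script. Its argument "deltas" is a list of rows, each an object with "gripper": the closure in counts, from 0 (fully open) to 255 (shut); "offset": the shift along the tool's x, y, z in units of 1000 mm (1.0 is 1000 mm), a list of three; "angular": the turn, a rotation vector about the tool's x, y, z in units of 45 degrees (1.0 is 45 degrees), a list of three. In form: [{"gripper": gripper, "offset": [dx, dy, dz], "angular": [rx, ry, rz]}, ...]. A call has 1 to 5 rows; each row is the pose to reach, as a shift and turn from the pose commanded when the call began, along the tool's axes at that moment; what a row does not reach only later rows make up. A row lasts 1/10 s, in which the tool goes at most 50 mm and 8.59 degrees, less where a joint would pass 70% of its speed; a pose out of reach is approached as far as the arm can. A call with a number of a shift or a turn outside -1 to 1 is refused whole. A call with a gripper value outside its range is refused whole. The fingers move at their own pace and stop on an object; "grip_force" is the grip in N (left out, the last holds). Time passes only in rows, so rows that repeat a pose let the fingers close. It gives the time, the measured TCP pose, the force, the opening and the grip force at its end, in the units of the state.
- bot.get_obs(): the state, without advancing time (a new reading comes with each control period).
- optics.read_camera(name): name is "scene" or "side" or "wrist"; returns the picture (384x512x3 uint8, blue, green, red); there is no depth.
- optics.camera_model(name): a dict with "fx", "fy", "cx", "cy" (pixels), "cam_to_world" (4x4, takes a point from camera to world coordinates). Camera axes: x right, y up, looking along -z (the intrinsics and any distortion apply to the point x, -y, -z); pixel columns grow to the right and rows downward; lengths in m; the calibration is good to about 2 mm. A picture is of the moment at which its call begins: read the wrist's pose just before it. camera_model takes no time and is no camera call; for the wrist camera it gives the pose at the moment of the call.
- bot.hand_in(): hands the job in; it is judged then, once.
The state is a dict: "t": time; "q": joint angles; "joint_vel": joint speeds; "joint_torque": joint torques, N m; "eef_pos": TCP position; "tool_rot": TCP orientation; "contact_force": force on the tool from outside, world axes, zero at the start; "torque": the same for the moment, N m; "gripper_width": opening from 0.0 (shut) to 1.0 (fully open); "grasp_force": force on a finger pad.
Only numpy, scipy, OpenCV 4.12 (cv2) and the standard library are available. Lean on these libraries where they do the work, as an engineer would, in place of code of your own. Each camera call takes 0.05 s, during which the arm holds its last target. There are 200 camera calls.

### The job

Test the stop button of the model maker's sander: press the red mushroom button on the yellow switch box all the way in until it latches, and take the fingers off it for a moment so that it stays down by itself. Then push its raised rib round clockwise, as its white arrows show, until it unlatches, and let go so that it springs fully back up. Do not press the green start button, and do not pick up or shove anything else on the table.

Things in the scene. Friction and masses are not known exactly. Their poses are not given: they have to be found in the camera images.
- switch_box: yellow switch box fixed to the table, 50 mm high with its lid level. Origin: on the table, straight under the axis of the red mushroom button; z up. The box reaches from -52 to +52 mm along its x and from -52 to +117 mm along its y. A green round start button (22 mm across, top 22 mm above the lid) stands 85 mm from the origin along the box's +y
- stop_top (a point): centre of the top face of the red mushroom button, 104 mm above the table when out. The button is a round red disc 60 mm across (its top 20 mm below this point) with one straight raised red rib across its middle: 54 mm long, 14 mm wide, 20 mm high above the disc. This point lies on the button's axis on top of the rib and moves with it; x along the rib (along the box's x when untwisted), z up. Pressing on top of the rib pushes the button in
- stop_press (a joint): how far the mushroom button is pushed in, m: 0 out, 0.010 at the bottom stop; spring loaded, up to about 10 N to push it past its catch, then a hard stop. An inner catch snaps in beyond about 0.0087; let go, the button then stays at about 0.0085. It can be latched only when not twisted
- stop_twist (a joint): twist of the mushroom button, rad: 0 at rest, positive clockwise seen from above, stop at 1.0; a spring of about 0.04 to 0.1 N m turns it back to 0. A latched button unlatches when twisted past about 0.4 to 0.45 and springs up about 8 mm
- start (a joint): how far the green start button is pushed in, m: 0 out, 0.006 down; to be left alone
- sander: small grey and blue disc sander fixed to the table, 150 x 130 mm, 145 mm high; origin on the table under its middle
- parts_rack: grey rack of small drawers fixed to the table, 110 x 130 mm, 105 mm high; origin on the table under its middle
- glue: loose glue jar with green cap, 44 mm across, 72 mm high; origin at its underside's centre
- paint: loose small orange paint jar with white cap, 36 mm across, 50 mm high; origin at its underside's centre
- sprue: loose flat grey plastic kit frame, 115 x 75 mm, 5 mm thick; origin at its underside's centre
There are look-alikes about, which are no part of the job. What is meant by the glue is not blue, brown or purple, and is the larger of those in its own colour.

How it is judged:
On the way, in this order (a step that is already met when the one before it is completed fails the run):
1. the mushroom button is latched in (more than 7.5 mm down) and nothing of the robot touches the switch box (value of joint stop_press above 0.0075 m and contact force between switch_box and the fingers below 0.1 N and contact force between switch_box and the arm below 0.1 N), for 0.2 s.
2. the mushroom button is twisted clockwise by more than 0.3 rad (value of joint stop_twist above 0.3 rad), for 0.02 s.
At the end, for the whole second after the job is handed in: the mushroom button is fully out (within 1.5 mm) and turned back to rest (within 0.1 rad), the green button is out, and jars and kit frame are where they were (within 20 mm), the jars upright (value of joint each of stop_press, start below 0.0015 m and value of joint stop_twist below 0.1 rad and distance of each of glue, paint, sprue from where it was at the start of the episode below 0.02 m and angle between each of glue, paint's own z axis and vertical below 0.2 rad); the robot touches nothing.
It fails at once if the green start button is pressed (more than 2.5 mm) (value of joint start above 0.0025 m).
It fails at once if a bystander is picked up, shoved (more than 20 mm) or tipped over (distance of any of glue, paint, sprue from where it was at the start of the episode above 0.02 m or angle between any of glue, paint's own z axis and vertical above 0.5 rad).
It also fails if it takes over 40 s, if anything falls off the work surface, if the arm or the gripper's body presses on something with over 40 N, if the wrist force passes 120 N, or if a joint passes its speed limit or range.

## Working session

There is one attempt and no reset: what is moved stays moved. The work goes in short steps, Python scripts to look and compute and a tool call to move; the robot and the scene stay as the last step left them, time stands still between calls to the robot, and variables do not carry over. Pictures are saved under pics/ and viewed, at most 10 in all, crops included, and the job is handed in when it is done.

Besides the shell and the picture viewer there is one more tool, called after ">>>" by a JSON object that holds its "name" and its "arguments", one argument or row to a line. drive_tool: Moves the arm, as the interface text tells. Its arguments: {"type":"object","properties":{"deltas":{"type":"array"},"grip_force":{"type":"number"}},"required":["deltas"]}

```bash
mkdir -p pics; cat > h.py <<'E'
import numpy as np, cv2
from station import bot, optics
def ray(m,u,v):
    T=np.array(m["cam_to_world"]); d=T[:3,:3]@np.array([(u-m["cx"])/m["fx"],-(v-m["cy"])/m["fy"],-1.]); return T[:3,3],d
def onz(m,u,v,z):
    o,d=ray(m,u,v); return o+d*(z-o[2])/d[2]
def proj(m,p):
    T=np.linalg.inv(np.array(m["cam_to_world"])); c=T[:3,:3]@p+T[:3,3]; return m["cx"]+m["fx"]*c[0]/-c[2], m["cy"]-m["fy"]*c[1]/-c[2]
E
python3 - <<'E'
from h import *
ims=[]
for n in ("scene","side"):
    im=optics.read_camera(n); m=optics.camera_model(n); ims.append(im)
    cv2.imwrite(f"pics/{n}0.png",im)
    hsv=cv2.cvtColor(im,cv2.COLOR_BGR2HSV)
    r=((hsv[...,0]<7)|(hsv[...,0]>173))&(hsv[...,1]>140)&(hsv[...,2]>70)
    k,l,s,c=cv2.connectedComponentsWithStats(r.astype(np.uint8))
    print(n,{k:v for k,v in m.items() if k!="cam_to_world"},np.round(m["cam_to_world"],3).tolist())
    for i in range(1,k):
        if s[i,4]>40: print(s[i],c[i],onz(m,*c[i],.088))
cv2.imwrite("pics/a.png",cv2.resize(np.vstack(ims),None,fx=.78,fy=.78))
o=bot.get_obs(); print(o)
E
```

```text
scene {'fx': 389.3433396663584, 'fy': 389.3433396663584, 'cx': 258.88292428876883, 'cy': 190.95934847305836} [[0.465, -0.563, 0.683, 1.248], [0.885, 0.311, -0.347, -0.278], [-0.017, 0.766, 0.643, 0.734], [0.0, 0.0, 0.0, 1.0]]
[254 184  21  22 236] [263.53389831 197.09745763] [0.58854718 0.06908049 0.088     ]
side {'fx': 496.8525165531416, 'fy': 496.8525165531416, 'cx': 252.43444978880407, 'cy': 189.09351969342168} [[-0.967, 0.144, -0.21, 0.332], [-0.255, -0.532, 0.807, 1.028], [0.004, 0.834, 0.552, 0.765], [0.0, 0.0, 0.0, 1.0]]
[    0     0   141   206 20359] [58.96768014 78.20487254] [ 1.47339258 -0.49737396  0.088     ]
[ 383   56   64   44 1106] [412.0045208   86.73146474] [ 0.20543289 -0.75876957  0.088     ]
[243 190  23  20 328] [253.49085366 200.62195122] [0.57487753 0.0848144  0.088     ]
{'t': 0.1, 'q': array([ 1.16691918,  0.47775272,  0.02230654,  1.55633712, -0.01153402,
        1.10930029, -0.08308127]), 'joint_vel': array([-0.00051811, -0.0031164 , -0.00012419, -0.00307057, -0.00046109,
       -0.00046411,  0.00019644]), 'joint_torque': array([ 3.96697797e-03, -5.97762251e+01,  1.61343042e+00, -2.81956208e+01,
        1.28101098e-02,  5.00879265e-03,  3.31980152e-05]), 'eef_pos': array([ 0.19665788, -0.64528883,  0.30300499]), 'tool_rot': array([-8.19878215e-04,  9.89079943e-01,  1.47377639e-01, -1.60347834e-04]), 'contact_force': array([ 0.25719683, -0.57769695, -0.37402735]), 'torque': array([ 0.01393096,  0.01290286, -0.0258831 ]), 'grasp_force': 0.0, 'gripper_width': 1.0031691994348393}
```

View pics/a.png

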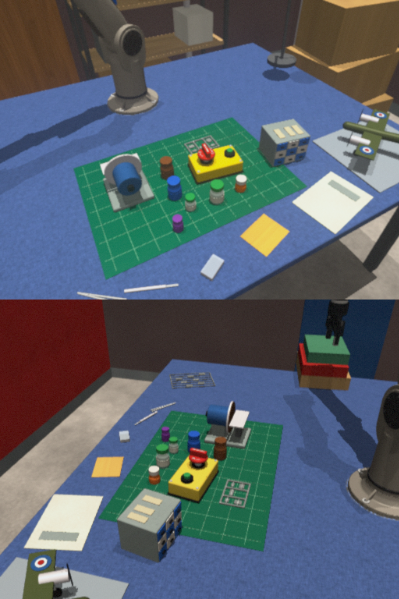

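```bash
python3 - <<'E'
from h import *
cr=[]
for n,(x0,y0,w,h) in (("scene",(190,140,140,110)),("side",(190,160,120,130))):
    im=cv2.imread(f"pics/{n}0.png"); m=optics.camera_model(n)
    hsv=cv2.cvtColor(im,cv2.COLOR_BGR2HSV); H,S,V=cv2.split(hsv)
    y=((H>20)&(H<34)&(S>150)&(V>60)).astype(np.uint8)
    k,l,s,c=cv2.connectedComponentsWithStats(y)
    for i in range(1,k):
        if s[i,4]>150: print(n,s[i],c[i])
    roi=np.s_[y0:y0+h,x0:x0+w]
    g=np.zeros_like(y); g[roi]=((H>55)&(H<90)&(S>110)&(V<75))[roi]
    k,l,s,c=cv2.connectedComponentsWithStats(g)
    for i in range(1,k):
        if s[i,4]>25: print(" green",s[i],c[i],onz(m,*c[i],.068))
    cr.append(cv2.resize(im[roi],(h and int(w*480/h),480),interpolation=cv2.INTER_CUBIC)[:, :])
a=np.hstack(cr); print(a.shape); a=cv2.resize(a,(800,int(a.shape[0]*800/a.shape[1])))
cv2.imwrite("pics/b.png",a)
E
```

```text
scene [ 242  186   69   48 1766] [276.42298981 211.27576444]
scene [ 310  276   59   52 1628] [339.15663391 300.56941032]
side [ 216  201   64   57 2000] [247.3115 230.4085]
 green [201 192  15   6  44] [208.79545455 195.09090909] [0.69586909 0.06259024 0.068     ]
 green [229 224  50  38  74] [255.24324324 248.94594595] [0.53236896 0.23213674 0.068     ]
(480, 1053, 3)
```

View pics/b.png

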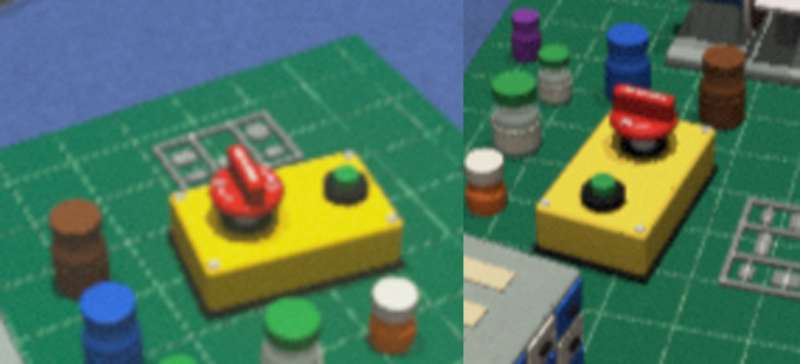

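The crops show the yellow lid with the rib roughly across its short side. In the scene crop its corners are at (172,195), (352,152), (400,225) and (210,270). In the side crop, the nearer ones are at (714,130), (645,247) and (537,207).

```bash
python3 - <<'E'
from h import *
def corners(n,pts,x0,y0,s,ox):
    m=optics.camera_model(n)
    return np.array([onz(m,x0+(u-ox)/s,y0+v/s,.05)[:2] for u,v in pts])
A=corners("scene",[(172,195),(352,152),(400,225),(210,270)],190,140,3.316,0)
B=corners("side",[(714,130),(645,247),(537,207)],190,160,2.805,464)
print(A.round(3),B.round(3))
for P in (A,B):
    print([ (round(np.linalg.norm(P[i+1]-P[i]),3), round(np.degrees(np.arctan2(*(P[i+1]-P[i])[::-1])),1)) for i in range(len(P)-1)])
# triangulate green top
g=[("scene",190+345/3.316,140+174/3.316),("side",190+(603-464)/2.805,160+184/2.805)]
r=[("scene",263.5,197.1),("side",253.5,200.6)]
for pr in (g,r):
    a=np.zeros((3,3));b=np.zeros(3)
    for n,u,v in pr:
        o,d=ray(optics.camera_model(n),u,v); d/=np.linalg.norm(d); Q=np.eye(3)-np.outer(d,d); a+=Q;b+=Q@o
    print(np.linalg.solve(a,b).round(4))
E
```

```text
[[0.528 0.036]
 [0.551 0.191]
 [0.646 0.176]
 [0.619 0.023]] [[0.521 0.039]
 [0.54  0.209]
 [0.638 0.183]]
[(np.float64(0.157), np.float64(81.4)), (np.float64(0.096), np.float64(-9.0)), (np.float64(0.155), np.float64(-100.0))]
[(np.float64(0.171), np.float64(83.6)), (np.float64(0.101), np.float64(-14.7))]
[0.5884 0.1603 0.0662]
[0.5785 0.0735 0.0792]
```

>>> {"name": "drive_tool", "arguments": {
  "deltas": [
    {"gripper": 255, "offset": [0.143, -0.144, 0], "angular": [0, 0, -0.86]},
    {"gripper": 255, "offset": [0.143, -0.144, 0], "angular": [0, 0, -0.86]},
    {"gripper": 255, "offset": [0.143, -0.144, 0], "angular": [0, 0, -0.86]},
    {"gripper": 255, "offset": [0.143, -0.144, 0], "angular": [0, 0, -0.86]},
    {"gripper": 255, "offset": [0.143, -0.144, 0], "angular": [0, 0, -0.86]}
  ]
}}

```text
t: 0.6
eef_pos: [0.2958, -0.4599, 0.3038]
tool_rot: [-0.001, 0.881, 0.473, 0.001]
contact_force: [0.7, -0.8, -0.2]
gripper_width: 0.144
grasp_force: 0.0
```

>>> {"name": "drive_tool", "arguments": {
  "deltas": [
    {"gripper": 255, "offset": [0.202, -0.023, 0], "angular": [0, 0, -0.86]},
    {"gripper": 255, "offset": [0.202, -0.023, 0], "angular": [0, 0, -0.86]},
    {"gripper": 255, "offset": [0.202, -0.023, 0], "angular": [0, 0, -0.86]},
    {"gripper": 255, "offset": [0.202, -0.023, 0], "angular": [0, 0, -0.86]},
    {"gripper": 255, "offset": [0.202, -0.023, 0], "angular": [0, 0, -0.86]}
  ]
}}

```text
t: 1.1
eef_pos: [0.3896, -0.2802, 0.3041]
tool_rot: [-0.0, 0.674, 0.739, 0.001]
contact_force: [-0.5, 0.2, 0.8]
gripper_width: -0.001
grasp_force: 0.0
```

>>> {"name": "drive_tool", "arguments": {
  "deltas": [
    {"gripper": 255, "offset": [0.169, 0.109, 0], "angular": [0, 0, -0.86]},
    {"gripper": 255, "offset": [0.169, 0.109, 0], "angular": [0, 0, -0.86]},
    {"gripper": 255, "offset": [0.169, 0.109, 0], "angular": [0, 0, -0.86]},
    {"gripper": 255, "offset": [0.169, 0.109, 0], "angular": [0, 0, -0.86]},
    {"gripper": 255, "offset": [0.169, 0.109, 0], "angular": [0, 0, -0.86]}
  ]
}}

```text
t: 1.6
eef_pos: [0.485, -0.1025, 0.3045]
tool_rot: [0.001, 0.391, 0.92, 0.002]
contact_force: [-0.6, -0.4, -0.8]
gripper_width: -0.004
grasp_force: 0.0
```

>>> {"name": "drive_tool", "arguments": {
  "deltas": [
    {"gripper": 255, "offset": [0.064, 0.189, 0], "angular": [0, 0, -0.85]},
    {"gripper": 255, "offset": [0.064, 0.189, 0], "angular": [0, 0, -0.85]},
    {"gripper": 255, "offset": [0.064, 0.189, 0], "angular": [0, 0, -0.85]},
    {"gripper": 255, "offset": [0.064, 0.189, 0], "angular": [0, 0, -0.85]},
    {"gripper": 255, "offset": [0.064, 0.189, 0], "angular": [0, 0, -0.85]}
  ]
}}

```text
t: 2.1
eef_pos: [0.578, 0.0739, 0.3042]
tool_rot: [0.0, 0.069, 0.998, 0.003]
contact_force: [-0.8, 0.5, 0.5]
gripper_width: -0.0
grasp_force: 0.0
```

```bash
python3 - <<'E'
from h import *
o=bot.get_obs(); m=optics.camera_model("wrist"); im=optics.read_camera("wrist"); cv2.imwrite("pics/w1.png",im)
print(o["q"].round(2),o["eef_pos"],o["tool_rot"].round(4)); print(m)
H,S,V=cv2.split(cv2.cvtColor(im,cv2.COLOR_BGR2HSV))
r=(((H<7)|(H>173))&(S>140)&(V>60)).astype(np.uint8)
y=((H>20)&(H<34)&(S>140)&(V>60)).astype(np.uint8)
for nm,k in (("r",r),("y",y)):
    for c in cv2.findContours(k,0,2)[0]:
        if cv2.contourArea(c)>300: print(nm,cv2.contourArea(c),cv2.minAreaRect(c),cv2.fitEllipse(c))
E
```

```text
[ 0.37  0.43 -0.79  1.74  0.34  1.1   0.91] [0.57802826 0.07391451 0.30417045] [5.000e-04 6.880e-02 9.976e-01 2.900e-03]
{'fx': 334.6505656736895, 'fy': 334.6505656736895, 'cx': 260.1592962761821, 'cy': 190.86666435913324, 'cam_to_world': array([[ 0.13743723, -0.93555935, -0.32533017,  0.49407794],
       [ 0.99049125,  0.13185661,  0.03925455,  0.08600461],
       [ 0.00617197, -0.32763172,  0.94478535,  0.372997  ],
       [ 0.        ,  0.        ,  0.        ,  1.        ]])}
r 2674.5 ((259.2500305175781, 169.75001525878906), (59.39696502685547, 60.10407638549805), 45.0) ((257.9060974121094, 170.2364959716797), (55.725830078125, 62.67753982543945), 6.871169567108154)
y 12399.0 ((293.0, 158.0), (100.0, 170.0), 90.0) ((297.14410400390625, 156.55148315429688), (116.76736450195312, 187.01499938964844), 88.0970230102539)
```

View pics/w1.png

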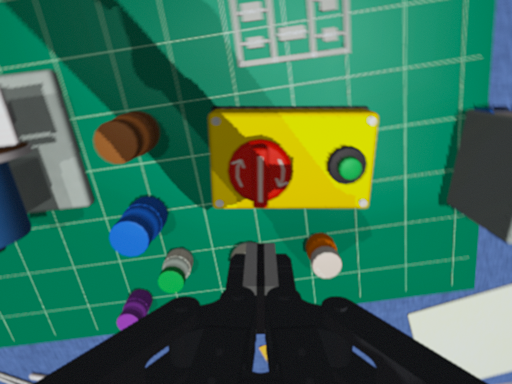

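The wrist view shows the box with its lid corners at about (209,112), (378,112), (372,208) and (212,208). The red disc is centred near (260,169), with the rib running nearly vertical in the picture, and the green button is at (350,166).

```bash
python3 - <<'E'
from h import *
m=optics.camera_model("wrist"); im=cv2.imread("pics/w1.png")
H,S,V=cv2.split(cv2.cvtColor(im,cv2.COLOR_BGR2HSV))
r=(((H<9)|(H>171))&(S>110)&(V>50)).astype(np.uint8); r[:100]=0
r=cv2.morphologyEx(r,cv2.MORPH_CLOSE,np.ones((9,9)))
C=[c for c in cv2.findContours(r,0,1)[0] if cv2.contourArea(c)>1500 and abs(c[:,0,0].mean()-260)<20]
p=C[0][:,0,:].astype(float)
w=np.array([onz(m,u,v,.083)[:2] for u,v in p if v<195])
A=np.c_[2*w,np.ones(len(w))]; s=np.linalg.lstsq(A,(w**2).sum(1),rcond=None)[0]
print("disc",s[:2],np.sqrt(s[2]+s[0]**2+s[1]**2))
y=((H>20)&(H<34)&(S>140)&(V>100)).astype(np.uint8)
c=max(cv2.findContours(y,0,1)[0],key=cv2.contourArea)[:,0,:].astype(float)
for side,sel in (("far",(c[:,1]<118)&(c[:,0]>225)&(c[:,0]<365)),("near",(c[:,1]>200)&(c[:,0]>220)&(c[:,0]<365)&((c[:,0]<245)|(c[:,0]>275)))):
    for z in (.05,):
        q=np.array([onz(m,u,v,z)[:2] for u,v in c[sel]]); f=np.polyfit(q[:,1],q[:,0],1); print(side,f,-np.degrees(np.arctan(f[0])),"dx at y of disc",np.polyval(f,s[1]))
print("green",onz(m,350,167,.072), "red/green from corners",[onz(m,*t,.05)[:2].round(4) for t in((209,112),(378,112),(372,208),(212,208))])
g=((H>50)&(H<80)&(S>120)).astype(np.uint8)[150:185,330:370]; print(cv2.moments(g)["m10"]/g.sum()+330,cv2.moments(g)["m01"]/g.sum()+150)
cv2.imwrite("pics/c.png",cv2.resize(im[100:220,195:390],None,fx=4,fy=4,interpolation=2))
E
```

```text
disc [0.57320347 0.07184073] 0.027280759251313354
far [0.12868218 0.51474848] -7.332649034860272 dx at y of disc 0.5239931040791506
near [0.13745569 0.61250868] -7.82658462948185 dx at y of disc 0.6223835956731721
green [0.58478868 0.15493912 0.072     ] red/green from corners [array([0.5192, 0.0314]), array([0.5414, 0.1892]), array([0.6388, 0.1806]), array([0.6155, 0.0161])]
349.6889848812095 167.96976241900649
```

View pics/c.png

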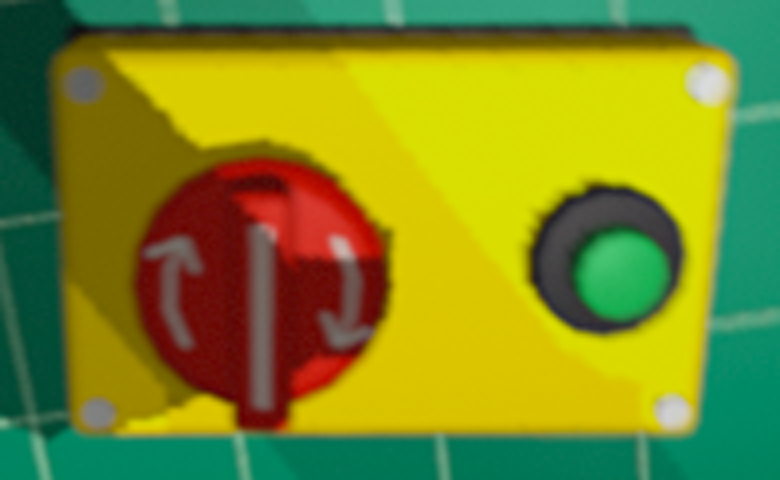

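>>> {"name": "drive_tool", "arguments": {
  "deltas": [
    {"gripper": 255, "offset": [0.003, 0.001, 0.04], "angular": [0, 0, 0]},
    {"gripper": 255, "offset": [0.003, 0.001, 0.08], "angular": [0, 0, 0]},
    {"gripper": 255, "offset": [0.003, 0.001, 0.105], "angular": [0, 0, 0]},
    {"gripper": 255, "offset": [0.003, 0.001, 0.115], "angular": [0, 0, 0]},
    {"gripper": 255, "offset": [0.003, 0.001, 0.115], "angular": [0, 0, 0]}
  ]
}}

```text
t: 2.65
eef_pos: [0.5733, 0.0665, 0.1877]
tool_rot: [-0.001, 0.077, 0.997, -0.0]
contact_force: [-0.5, -0.9, 0.3]
gripper_width: 0.001
grasp_force: 0.0
```

```bash
python3 - <<'E'
from h import *
o=bot.get_obs(); m=optics.camera_model("wrist"); im=optics.read_camera("wrist")
s=optics.read_camera("side"); c=optics.read_camera("scene")
print(o["eef_pos"],o["contact_force"]); p=o["eef_pos"]; print("tip px",proj(m,p-[0,0,.073]))
a=np.hstack([cv2.resize(im,(512,384)),cv2.resize(c[140:250,215:325],(288,288*1))if 0 else np.vstack([cv2.resize(c[150:220,225:330],(288,192),interpolation=2),cv2.resize(s[160:230,210:315],(288,192),interpolation=2)])])
cv2.imwrite("pics/d.png",a)
E
```

```text
[0.57332946 0.06649627 0.18773518] [-0.46748594 -0.89471486  0.32703522]
tip px (np.float64(258.6201346721688), np.float64(260.92655168369055))
```

View pics/d.png

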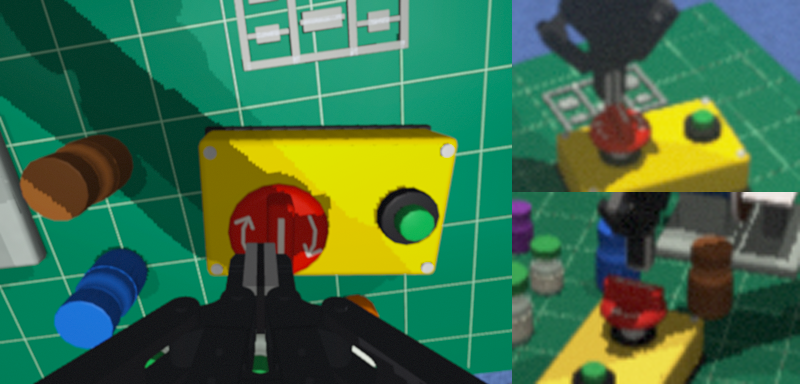

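The tip sits about 10 mm short in y: fingertips at (260,250) against the rib line at (281,230). I'll correct that and check the reading.

>>> {"name": "drive_tool", "arguments": {
  "deltas": [
    {"gripper": 255, "offset": [0.001, 0.0105, 0], "angular": [0, 0, 0]},
    {"gripper": 255, "offset": [0.001, 0.0105, 0], "angular": [0, 0, 0]},
    {"gripper": 255, "offset": [0.001, 0.0105, 0], "angular": [0, 0, 0]}
  ]
}}

```text
t: 3.1
eef_pos: [0.5749, 0.0788, 0.1896]
tool_rot: [0.001, 0.075, 0.997, 0.0]
contact_force: [0.3, 0.2, -0.5]
gripper_width: 0.003
grasp_force: 0.0
```

```bash
python3 - <<'E'
from h import *
o=bot.get_obs(); m=optics.camera_model("wrist"); im=optics.read_camera("wrist")
print(o["eef_pos"],o["tool_rot"].round(4)); print(np.round(m["cam_to_world"],4))
a=np.hstack([cv2.resize(im[150:300,180:360],(720,600),interpolation=2)])
cv2.imwrite("pics/e.png",a)
E
```

```text
[0.5749107  0.07880948 0.18962296] [6.000e-04 7.530e-02 9.972e-01 2.000e-04]
[[ 1.505e-01 -9.338e-01 -3.246e-01  4.911e-01]
 [ 9.886e-01  1.423e-01  4.880e-02  9.240e-02]
 [ 7.000e-04 -3.282e-01  9.446e-01  2.584e-01]
 [ 0.000e+00  0.000e+00  0.000e+00  1.000e+00]]
```

View pics/e.png

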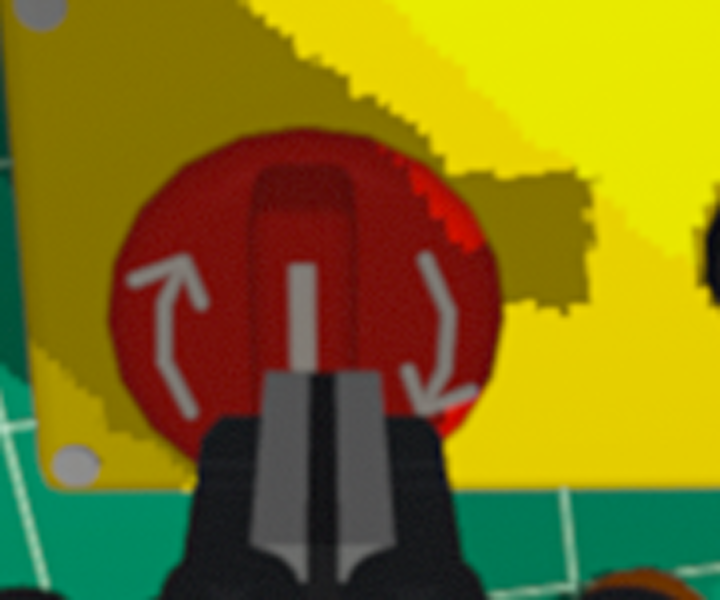

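>>> {"name": "drive_tool", "arguments": {
  "deltas": [
    {"gripper": 255, "offset": [0, -0.0025, 0.004], "angular": [0, 0, 0]},
    {"gripper": 255, "offset": [0, -0.0025, 0.01], "angular": [0, 0, 0]},
    {"gripper": 255, "offset": [0, -0.0025, 0.015], "angular": [0, 0, 0]},
    {"gripper": 255, "offset": [0, -0.0025, 0.018], "angular": [0, 0, 0]},
    {"gripper": 255, "offset": [0, -0.0025, 0.018], "angular": [0, 0, 0]}
  ]
}}

```text
t: 3.65
eef_pos: [0.5744, 0.0751, 0.1705]
tool_rot: [-0.0, 0.076, 0.997, -0.0]
contact_force: [-1.2, -2.0, 3.2]
gripper_width: 0.001
grasp_force: 1.7
```

>>> {"name": "drive_tool", "arguments": {
  "deltas": [
    {"gripper": 255, "offset": [0, 0, 0.002], "angular": [0, 0, 0]},
    {"gripper": 255, "offset": [0, 0, 0.004], "angular": [0, 0, 0]},
    {"gripper": 255, "offset": [0, 0, 0.005], "angular": [0, 0, 0]}
  ]
}}

```text
t: 3.95
eef_pos: [0.5746, 0.0753, 0.1665]
tool_rot: [0.0, 0.076, 0.997, -0.0]
contact_force: [-4.4, -2.4, 16.4]
gripper_width: -0.001
grasp_force: 8.0
```

>>> {"name": "drive_tool", "arguments": {
  "deltas": [
    {"gripper": 255, "offset": [0, 0, 0.0015], "angular": [0, 0, 0]},
    {"gripper": 255, "offset": [0, 0, 0.0015], "angular": [0, 0, 0]}
  ]
}}

```text
t: 4.15
eef_pos: [0.5747, 0.0755, 0.1665]
tool_rot: [0.001, 0.076, 0.997, -0.001]
contact_force: [-5.6, -3.8, 21.6]
gripper_width: 0.001
grasp_force: 10.7
```

>>> {"name": "drive_tool", "arguments": {
  "deltas": [
    {"gripper": 255, "offset": [0, 0, -0.015], "angular": [0, 0, 0]},
    {"gripper": 255, "offset": [0, 0, -0.035], "angular": [0, 0, 0]},
    {"gripper": 175, "offset": [0, 0, -0.035], "angular": [0, 0, 0]},
    {"gripper": 175, "offset": [0, 0, -0.035], "angular": [0, 0, 0]},
    {"gripper": 175, "offset": [0, 0, -0.035], "angular": [0, 0, 0]}
  ]
}}

```text
t: 4.65
eef_pos: [0.5738, 0.0753, 0.1985]
tool_rot: [-0.001, 0.076, 0.997, -0.0]
contact_force: [0.3, 0.5, -0.4]
gripper_width: 0.309
grasp_force: 0.0
```

```bash
python3 - <<'E'
from h import *
o=bot.get_obs(); im=optics.read_camera("wrist");c=optics.read_camera("scene");s=optics.read_camera("side")
print(o["t"],o["eef_pos"],o["gripper_width"])
c0=cv2.imread("pics/scene0.png");s0=cv2.imread("pics/side0.png")
f=lambda i,y,x:cv2.resize(i[y:y+60,x:x+60],(200,200),interpolation=2)
b=np.vstack([np.hstack([f(c0,170,235),f(c,170,235)]),np.hstack([f(s0,170,225),f(s,170,225)])])
cv2.imwrite("pics/f.png",np.hstack([cv2.resize(im[150:300,180:330],(400,400),interpolation=2),b]))
E
```

```text
4.65 [0.57379433 0.07532148 0.19847543] 0.3091892252113697
```

View pics/f.png

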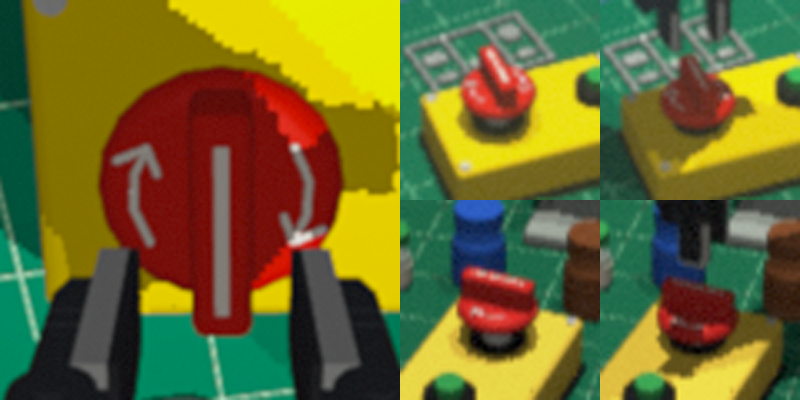

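The button is latched (the stem is shorter in both views), and the open fingers straddle the rib. I'll go down beside it and narrow the gap.

>>> {"name": "drive_tool", "arguments": {
  "deltas": [
    {"gripper": 175, "offset": [0, 0.001, 0.015], "angular": [0, 0, 0]},
    {"gripper": 175, "offset": [0, 0.001, 0.03], "angular": [0, 0, 0]},
    {"gripper": 175, "offset": [0, 0.001, 0.039], "angular": [0, 0, 0]},
    {"gripper": 200, "offset": [0, 0.001, 0.039], "angular": [0, 0, 0]},
    {"gripper": 200, "offset": [0, 0.001, 0.039], "angular": [0, 0, 0]}
  ]
}}

```text
t: 5.3
eef_pos: [0.5743, 0.0767, 0.1599]
tool_rot: [-0.0, 0.076, 0.997, 0.0]
contact_force: [0.0, 0.5, 0.5]
gripper_width: 0.217
grasp_force: 0.0
```

>>> {"name": "drive_tool", "arguments": {
  "deltas": [
    {"gripper": 200, "offset": [0, 0, 0], "angular": [0, 0, 0.19]},
    {"gripper": 200, "offset": [0, 0, 0], "angular": [0, 0, 0.38]},
    {"gripper": 200, "offset": [0, 0, 0], "angular": [0, 0, 0.57]},
    {"gripper": 200, "offset": [0, 0, 0], "angular": [0, 0, 0.76]},
    {"gripper": 200, "offset": [0, 0, 0], "angular": [0, 0, 0.95]}
  ]
}}

```text
t: 5.8
eef_pos: [0.5753, 0.0776, 0.1617]
tool_rot: [0.001, 0.436, 0.9, 0.001]
contact_force: [-0.5, 1.9, 4.3]
gripper_width: 0.213
grasp_force: 3.2
```

>>> {"name": "drive_tool", "arguments": {
  "deltas": [
    {"gripper": 200, "offset": [0, 0, 0], "angular": [0, 0, 0.12]},
    {"gripper": 200, "offset": [0, 0, -0.003], "angular": [0, 0, 0.12]},
    {"gripper": 200, "offset": [0, 0, -0.005], "angular": [0, 0, 0.12]}
  ]
}}

```text
t: 6.1
eef_pos: [0.5753, 0.0776, 0.1666]
tool_rot: [0.001, 0.474, 0.88, 0.001]
contact_force: [1.9, 2.5, 1.8]
gripper_width: 0.216
grasp_force: 3.2
```

```bash
python3 - <<'E'
from h import *
im=optics.read_camera("wrist");c=optics.read_camera("scene");s=optics.read_camera("side")
f=lambda i,y,x:cv2.resize(i[y:y+60,x:x+60],(200,200),interpolation=2)
b=np.vstack([f(c,170,235),f(s,170,225)])
cv2.imwrite("pics/g.png",np.hstack([cv2.resize(im[150:300,180:330],(400,400),interpolation=2),b]))
E
```

```text
(no output)
```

View pics/g.png

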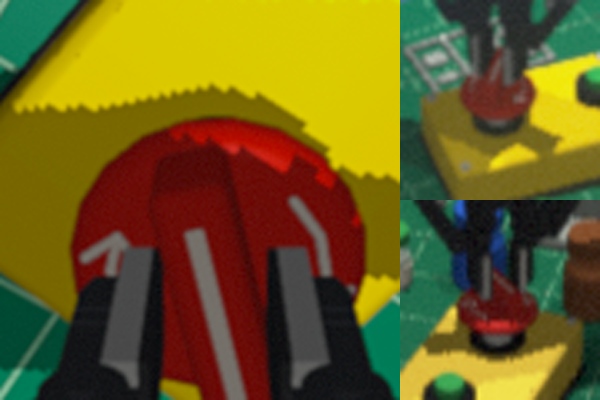

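The button has popped up (stem visible again), with the rib twisted about 0.6 rad. I'll turn back, open and lift.

>>> {"name": "drive_tool", "arguments": {
  "deltas": [
    {"gripper": 195, "offset": [0, 0, 0], "angular": [0, 0, -0.19]},
    {"gripper": 185, "offset": [0, 0, 0], "angular": [0, 0, -0.38]},
    {"gripper": 175, "offset": [0, 0, -0.002], "angular": [0, 0, -0.57]},
    {"gripper": 170, "offset": [0, 0, -0.004], "angular": [0, 0, -0.76]},
    {"gripper": 165, "offset": [0, 0, -0.005], "angular": [0, 0, -0.95]}
  ]
}}

```text
t: 6.75
eef_pos: [0.5738, 0.0752, 0.1697]
tool_rot: [-0.001, 0.12, 0.993, -0.001]
contact_force: [0.5, -0.0, -0.9]
gripper_width: 0.353
grasp_force: 0.0
```

>>> {"name": "drive_tool", "arguments": {
  "deltas": [
    {"gripper": 160, "offset": [0, 0, 0], "angular": [0, 0, -0.12]},
    {"gripper": 160, "offset": [0, 0, -0.02], "angular": [0, 0, -0.12]},
    {"gripper": 160, "offset": [0, 0, -0.05], "angular": [0, 0, -0.12]},
    {"gripper": 160, "offset": [0, 0, -0.09], "angular": [0, 0, -0.12]},
    {"gripper": 160, "offset": [0, 0, -0.09], "angular": [0, 0, -0.12]}
  ]
}}

```text
t: 7.25
eef_pos: [0.5763, 0.0765, 0.2647]
tool_rot: [0.003, 0.076, 0.997, 0.0]
contact_force: [0.1, 0.4, 0.0]
gripper_width: 0.368
grasp_force: 0.0
```

```bash
python3 - <<'E'
from h import *
im=optics.read_camera("wrist");c=optics.read_camera("scene");s=optics.read_camera("side")
c0=cv2.imread("pics/scene0.png");s0=cv2.imread("pics/side0.png")
f=lambda i,y,x:cv2.resize(i[y:y+60,x:x+60],(200,200),interpolation=2)
b=np.vstack([np.hstack([f(c0,170,235),f(c,170,235)]),np.hstack([f(s0,170,225),f(s,170,225)])])
cv2.imwrite("pics/i.png",np.hstack([cv2.resize(im[100:300,170:370],(400,400),interpolation=2),b]))
E
```

```text
(no output)
```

View pics/i.png

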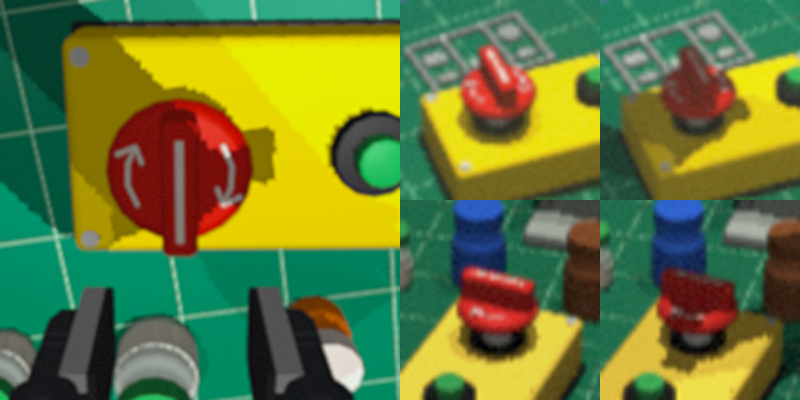

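The button looks up and untwisted, as at the start. I'll compare its red outline with the first pictures before handing in.

```bash
python3 - <<'E'
from h import *
def red(i):
    b,g,r=[i[...,k].astype(int) for k in range(3)]
    k=((r>50)&(r>2.5*g)&(r>2.2*b)).astype(np.uint8)[170:225,235:290]; _,l,s,c=cv2.connectedComponentsWithStats(k); j=1+s[1:,4].argmax(); return s[j],c[j].round(2)
for n in ("scene","side"):
    print(n,red(cv2.imread(f"pics/{n}0.png")),red(optics.read_camera(n)))
f=cv2.imread("pics/f.png")
for y in (0,200):
    i=np.zeros((384,512,3),np.uint8); i[170:230,235:295]=cv2.resize(f[y:y+200,600:800],(60,60),interpolation=cv2.INTER_AREA); print("latched",red(i))
E
```

```text
scene (array([ 19,  15,  21,  20, 172], dtype=int32), array([28.36, 27.49])) (array([32, 27,  8,  8, 38], dtype=int32), array([35.74, 30.32]))
side (array([  8,  20,  23,  20, 309], dtype=int32), array([18.58, 30.76])) (array([  8,  21,  23,  19, 300], dtype=int32), array([18.64, 30.73]))
latched (array([34, 30,  6,  7, 27], dtype=int32), array([36.33, 32.44]))
latched (array([ 18,  24,  23,  19, 300], dtype=int32), array([28.56, 33.78]))
```

The side centroid row is 30.73, against 30.76 at the start and 33.78 when latched, so the button is fully out.

```bash
python3 -c "
from station import bot
print(bot.hand_in())"
```

```text
the job is handed in; nothing more can be done
None
```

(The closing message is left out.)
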